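# Put the coffee pot on the gas hob and light the burner

## Robot

A 7-joint arm with a two-finger parallel gripper is mounted at the origin on a cart in front of the work surface, level with it; the furniture and walls round the work are solid. World frame = base frame: x ahead of the robot, y to its left, z up, the work surface at z = 0. Lengths are in m, angles in rad, forces in N, time in s.
With the tool pointing down it reaches from about 0.35 to 0.9 m from the base axis. Payload 8.1 kg.
Tool frame: the origin (TCP) lies at the very end of the fingers, on their centre line; the grasp point (between the pads) lies 19 mm behind it; z points along the fingers, y is the line along which they close (so a half turn about z gives the same grasp; the last joint's range is limited). The gripper opens to 92 mm and grips with 3 to 60 N. Pads are 19 mm wide; open, the fingers measure 130 mm over their backs; the gripper's body (75 mm by 190 mm) begins 47 mm behind the grasp point.
Start: joints at [1.109, 0.434, 0.025, 1.573, -0.012, 1.134, -0.075], TCP at [0.219, -0.585, 0.227] pointing down, gripper open.
Joint ranges: [-2.62, 2.62], [-0.44, 2.09], [-1.27, 1.32], [0.08, 2.57], [-1.32, 4.46], [0.12, 2], [-2.74, 2.74]. Speed limits (rad/s): [2.22, 2.22, 3.01, 3.01, 3.14, 3.14, 3.14].

## Interface

Orientations are given as a 3x3 rotation matrix whose columns are the frame's x, y, z axes.
In Python, from plant import env gives the robot as it stands.
- The arm moves only by the tool play_rows, never from a script. Its arguments are lists of equal length, an entry for each row: "claw": the opening, from -1 (shut) to 1 (fully open); "linear": the shift along the tool's x, y, z as a fraction of full scale, a list of three; "spin": the turn about the tool's z as a fraction of full scale. A call has 1 to 10 rows; each row shifts and turns the commanded pose from where the row before left it, along the tool's axes as they then stand; what a row does not reach is not made up. Full scale, the value 1, is 0.025 m for a shift and 0.08 rad for a turn. A row lasts 1/12 s, in which the tool goes at most 41.7 mm and 7.16 degrees, less where a joint would pass 70% of its speed; a pose out of reach is approached as far as the arm can. A call with a number of a shift or a turn outside -1 to 1 is refused whole. A call with a gripper value outside its range is refused whole. The fingers move at their own pace and stop on an object; "squeeze" is the grip in N (left out, the last holds). Time passes only in rows, so rows that do not move let the fingers close. It gives the time, the measured TCP pose, the force, the opening and the grip force at its end, in the units of the state.
- env.get_state(): the state, without advancing time (a new reading comes with each control period).
- env.grab_frame(name): name is "scene" or "side" or "wrist"; returns the picture (420x560x3 uint8, red, green, blue); there is no depth.
- env.calibration(name): a dict with "K" (3x3 intrinsics, pixels), "k1" (the pictures are not rectified: a ray, as slopes to the right and down, at radius r is drawn at 1 + k1 r^2 times it, then the intrinsics apply), "rvec" (rotation vector, rad) and "tvec" (3), from world to camera coordinates, as OpenCV has them. Camera axes: x right, y down, z forward; pixel columns grow to the right and rows downward; lengths in m; the calibration is good to about 2 mm. A picture is of the moment at which its call begins: read the wrist's pose just before it. calibration takes no time and is no camera call; for the wrist camera it gives the pose at the moment of the call.
- env.finish_job(): hands the job in; it is judged then, once.
The state is a dict: "time": time; "q": joint angles; "dq": joint speeds; "tau": joint torques, N m; "eef_pos": TCP position; "eef_rot": TCP orientation; "ft_force": force on the tool from outside, world axes, zero at the start; "ft_torque": the same for the moment, N m; "finger_gap": finger opening in m; "grasp_force": force on a finger pad.
Only numpy, scipy, OpenCV 4.12 (cv2) and the standard library are available. Lean on these libraries where they do the work, as an engineer would, in place of code of your own. Each camera call takes 0.05 s, during which the arm holds its last target. There are 200 camera calls.

## Task

Get the coffee going: set the coffee pot squarely on the burner with its handle turned to the left side of the hob, away from the knob. Then light the gas as on any safety hob: push the knob down, keep it down while you turn it anticlockwise from the off dot to the tall-flame sign, hold it down there for two seconds so that the flame safeguard catches, and let it spring up, leaving it at the tall flame. Do not turn the gas on before the pot is over the burner, and do not knock anything over.

Things in the scene. Friction and masses are not known exactly. Their poses are not given: they have to be found in the camera images.
- hob: Portable one-burner gas hob, fixed to the worktop: white case 290 mm (x) by 300 mm (y), steel deck 62 mm above the worktop; a rounded cartridge bay at its right rear (x 0.002 to 0.139, y -0.141 to -0.069) rises to 88 mm. Origin: centre of its underside, on the worktop; x points to its back, y to its left, z up.
- burner (a point): Centre of the pan support on the hob, at the height a pot stands on: 98 mm above the worktop, at x = 0, y = 0.045 in the hob's frame. Four cast-iron arms, 36 to 160 mm across. Axes as the hob's.
- knob_grip (a point): Point in the black gas knob on its vertical axis, at x = -0.075, y = -0.10 in the hob's frame (front right corner), 92 mm above the worktop. It lies in the middle of an upright grip bar 46 mm long, 12 mm wide, with top at 101 mm; its foot, at 78.5 mm, stands on a round skirt 52 mm across. The bar runs along this point's x axis, where the white line points; it turns and sinks with the knob.
- tap_stem (a joint): How far the knob is pushed down against its spring, m: 0 up, 0.007 fully down (about 5.5 N to start, 10 N at the bottom). It springs up when let go.
- tap_knob (a joint): Turn of the knob, rad, anticlockwise from above: 0 = off (white line to the dot, along the hob's x), 1.2 = tall-flame sign, 2.1 = small-flame sign, 2.3 = stop. A pin locks it at off unless it is pushed down at least 6 mm. It stays where it is turned to.
- coffee_pot: Closed eight-sided aluminium stovetop coffee pot, 0.38 kg, 148 mm tall over the small black lid knob, foot 86 mm across, waist 62 mm, lid 84 mm across; the lid does not open. Origin: centre of its foot; z up, its handle points along -x and its spout along +x.
- pot_handle (a point): Middle of the level top bar of the coffee pot's black handle: 70 mm from the pot's axis along its -x, 117 mm above its foot. The bar is 17 mm wide, 18 mm high and free from 44 to 102 mm from the axis; at its outer end the handle bends down to 55 mm above the foot. Axes as the pot's.
- canister_b: Green canister with a wooden lid, 87 mm across, 115 mm tall. Bystander. Origin: centre of its foot, z up.
- mug_a: Dark mug, 97 mm tall. Bystander. Origin: middle of its foot, z up.
- mug_b: White spotted mug, 91 mm tall. Bystander. Origin: middle of its foot, z up.
- jar_honey: Jar with a screw lid, 65 mm across, 100 mm tall. Bystander. Origin: centre of its foot, z up.
- tumbler: Drinking glass, 81 mm across, 93 mm tall. Bystander. Origin: centre of its foot, z up.

How it is judged:
On the way, in this order (a step that is already met when the one before it is completed fails the run):
1. the coffee pot stands on the burner, let go, its handle towards the hob's left side (horizontal distance between coffee_pot and burner below 0.022 m and z of coffee_pot in the frame of burner between -0.006 and 0.006 m and angle between coffee_pot's own z axis and vertical below 0.08 rad and contact force between the fingers and coffee_pot below 0.3 N and y of pot_handle in the frame of burner above 0.042 m), for 0.3 s.
2. the knob is held pressed at the tall-flame sign for a second and a half (value of joint tap_knob between 0.9 and 1.5 rad and value of joint tap_stem above 0.004 m), for 1.5 s.
At the end, for the whole second after the job is handed in: The coffee pot stands upright and still on the pan support, its axis within 22 mm of the burner's centre, its handle towards the hob's left side (within about 53 degrees of straight left); the knob is up again (within 1.5 mm) and stands at the tall-flame sign, 1.2 rad within 0.3 rad (all of step 1 and value of joint tap_knob between 0.9 and 1.5 rad and value of joint tap_stem below 0.0015 m and linear speed of coffee_pot below 0.01 m/s); the robot touches nothing.
It fails at once if the knob is turned out of off without being kept pressed (value of joint tap_knob between 0.45 and 0.8 rad and value of joint tap_stem below 0.002 m).
It fails at once if the gas is turned on while the coffee pot is not over the burner (value of joint tap_knob above 0.6 rad and horizontal distance between coffee_pot and burner above 0.04 m).
It fails at once if the coffee pot or a canister, mug, jar or glass is tipped over (angle between any of coffee_pot, canister_b, mug_a, mug_b, jar_honey, tumbler's own z axis and vertical above 0.7 rad).
It also fails if it takes over 51 s, if anything falls off the work surface, if the arm or the gripper's body presses on something with over 40 N, if the wrist force passes 120 N, or if a joint passes its speed limit or range.

## Working session

There is one attempt and no reset: what is moved stays moved. The work goes in short steps, Python scripts to look and compute and a tool call to move; the robot and the scene stay as the last step left them, time stands still between calls to the robot, and variables do not carry over. Pictures are saved under pics/ and viewed, at most 10 in all, crops included, and the job is handed in when it is done.

Besides the shell and the picture viewer there is one more tool, called after ">>>" as a command line: name --pt "numbers of a row" for each row, then --argument value for the rest. play_rows: Moves the arm, as the interface text tells. Its arguments: {"type":"object","properties":{"claw":{"type":"array","items":{"type":"number"}},"linear":{"type":"array","items":{"type":"array","items":{"type":"number","minimum":-1,"maximum":1}}},"spin":{"type":"array","items":{"type":"number","minimum":-1,"maximum":1}},"squeeze":{"type":"number"}},"required":["claw","linear","spin"]}

```bash
mkdir -p pics; ls
python3 - <<'E'
from plant import env
import cv2,numpy as np
for n in("scene","side"):
    im=env.grab_frame(n); cv2.imwrite(f"pics/{n}0.png",im[:,:,::-1]); c=env.calibration(n); print(n,c)
s=env.get_state(); print(s)
E
```

```text
pics
scene {'K': array([[421.60104134,   0.        , 284.08055322],
       [  0.        , 421.60104134, 209.17719557],
       [  0.        ,   0.        ,   1.        ]]), 'k1': -0.06855550283322766, 'rvec': array([ 0.76640295, -2.25613306,  1.47911425]), 'tvec': array([0.43132253, 0.23924117, 1.1960552 ])}
side {'K': array([[497.57158003,   0.        , 274.9265793 ],
       [  0.        , 497.57158003, 206.08581603],
       [  0.        ,   0.        ,   1.        ]]), 'k1': -0.0034621236189091987, 'rvec': array([ 2.17631182, -0.25063885,  0.10404319]), 'tvec': array([-0.59137485,  0.17021264,  1.60259962])}
{'time': 0.1, 'q': array([ 1.10936798,  0.43515136,  0.02498614,  1.5740037 , -0.01160929,
        1.13400675, -0.07512902]), 'dq': array([-0.00070759,  0.00052212, -0.00096015, -0.00221396,  0.00020608,
       -0.00036064,  0.00202573]), 'tau': array([ 4.42917182e-03, -6.69120598e+01,  9.88923535e-01, -3.15147865e+01,
       -6.03231881e-02,  3.73354100e-02,  1.02445902e-04]), 'eef_pos': array([ 0.21927012, -0.58478141,  0.22602574]), 'eef_rot': array([[ 9.36348815e-01,  3.51070528e-01, -6.16354928e-04],
       [ 3.51071047e-01, -9.36347944e-01,  1.28367211e-03],
       [-1.26463225e-04, -1.41834923e-03, -9.99998986e-01]]), 'ft_force': array([-0.10472239, -0.14633348,  0.71973361]), 'ft_torque': array([ 0.07126443, -0.03537773, -0.02096284]), 'grasp_force': 0.0, 'finger_gap': 0.0921091201188297}
```

View pics/scene0.png

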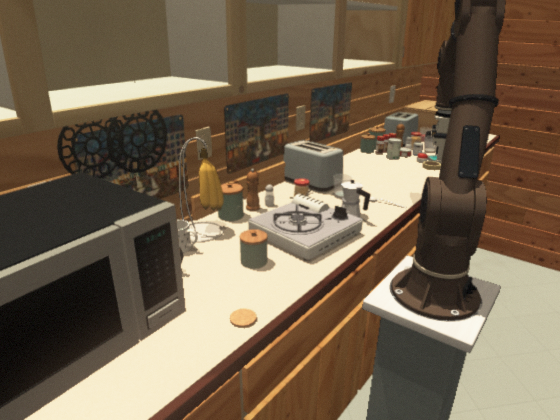

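View pics/side0.png

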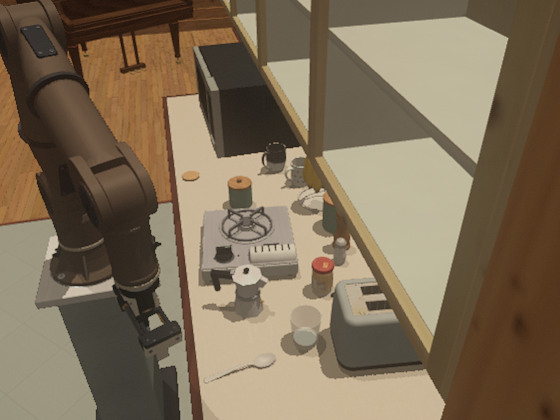

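The scene view shows the hob at about (305,225) and the pot at (352,200), with its handle to the right at (366,197). In the side view the hob spans (202–296, 208–278). The pot is at (248,290) with its handle at (216,280), the knob is at (224,254) and the burner at (247,226). I'll enlarge both.

Run:
```python
import cv2
a=cv2.imread("pics/side0.png")[195:325,185:335]; cv2.imwrite("pics/sidec.png",cv2.resize(a,None,fx=4.6,fy=4.6,interpolation=cv2.INTER_CUBIC))
a=cv2.imread("pics/scene0.png")[170:260,235:385]; cv2.imwrite("pics/scenec.png",cv2.resize(a,None,fx=5,fy=5,interpolation=cv2.INTER_CUBIC))
```

```text
(no output)
```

View pics/sidec.png

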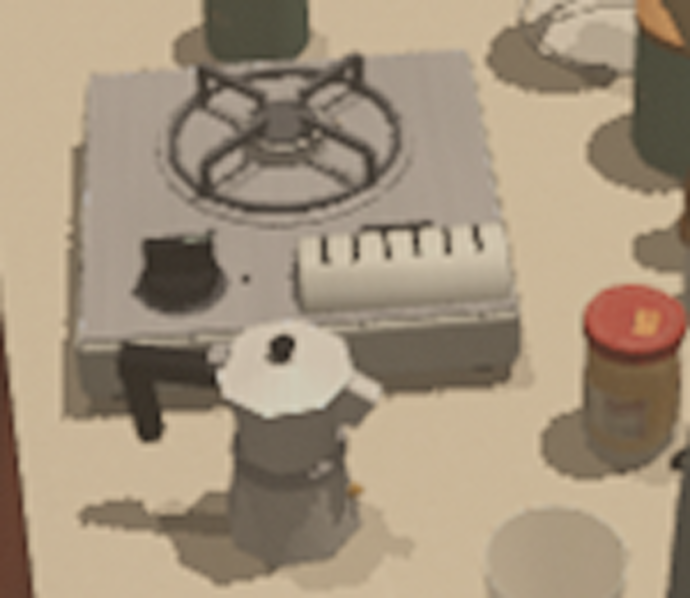

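View pics/scenec.png

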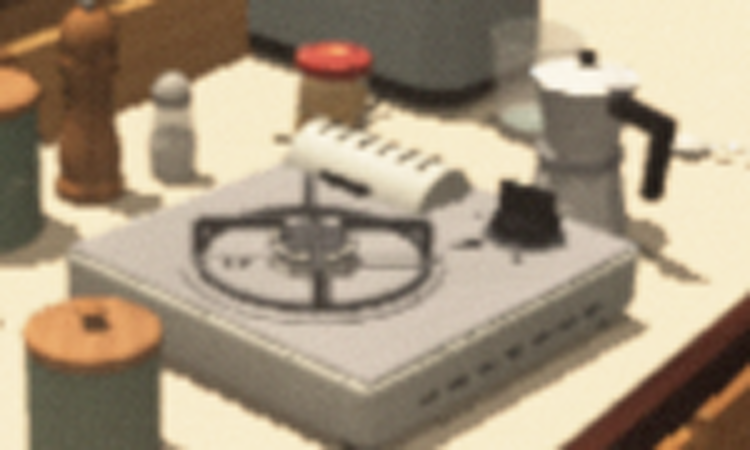

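```bash
cat > h.py <<'E'
import cv2,numpy as np
from plant import env
from scipy.optimize import least_squares
def proj(n,P):
    c=env.calibration(n); P=np.atleast_2d(P).astype(float)
    return cv2.projectPoints(P,c["rvec"],c["tvec"],c["K"],np.array([c["k1"],0,0,0,0.]))[0][:,0]
def place(p,L):
    c,s=np.cos(p[2]),np.sin(p[2]); L=np.atleast_2d(L)
    return np.c_[p[0]+c*L[:,0]-s*L[:,1],p[1]+s*L[:,0]+c*L[:,1],L[:,2]]
def fit(obs,x0):
    def r(p): return np.concatenate([(proj(n,place(p,l))-uv)[0] for n,l,uv in obs])
    s=least_squares(r,x0,loss="soft_l1"); return s.x,r(s.x).reshape(-1,2)
sd=lambda u,v:(185+(u+.5)/4.6-.5,195+(v+.5)/4.6-.5)
sc=lambda u,v:(235+(u+.5)/5-.5,170+(v+.5)/5-.5)
E
python3 - <<'E'
from h import *
np.set_printoptions(precision=4,suppress=True)
z=.062
o=[("side",(-.145,.15,z),sd(90,74)),("side",(.145,.15,z),sd(472,52)),("side",(-.145,-.15,z),sd(78,345)),("side",(.145,-.15,z),sd(516,305)),
("scene",(-.145,.15,z),sc(368,390)),("scene",(.145,.15,z),sc(68,258)),("scene",(-.145,-.15,z),sc(635,243)),
("side",(-.075,-.10,.101),sd(178,238)),("scene",(-.075,-.10,.101),sc(529,185))]
p,r=fit(o,[.6,-.3,0]); print("hob",p);print(r)
print("burner",place(p,(0,.045,.098)),"knob",place(p,(-.075,-.1,.092)))
o=[("side",(0,0,.147),sd(283,340)),("scene",(0,0,.147),sc(588,54)),
("side",(-.112,0,.126),sd(122,350)),("scene",(-.112,0,.126),sc(672,119)),
("side",(-.115,0,.055),sd(150,440)),("scene",(-.108,0,.055),sc(652,198))]
q,r=fit(o,[.6,-.6,0]); print("pot",q);print(r); print("handle",place(q,(-.07,0,.117)))
print(proj("side",place(q,[(0,0,0),(-.043,0,0),(.043,0,0)]))*1)
E
```

```text
hob [ 0.5011 -0.0722 -0.1243]
[[-1.1553 -0.6646]
 [-0.1142 -1.7957]
 [-0.7926 -0.1502]
 [ 1.936   0.8823]
 [ 0.1053 -0.6457]
 [-1.7203 -2.6586]
 [ 1.8312  0.2182]
 [ 0.1166  0.1993]
 [-0.3439  0.0835]]
burner [[ 0.5067 -0.0276  0.098 ]] knob [[ 0.4143 -0.1621  0.092 ]]
pot [ 0.4674 -0.3319 -0.4231]
[[ 4.2641  1.5578]
 [-1.282  -1.508 ]
 [-0.0662 -0.0475]
 [-0.1634  0.0233]
 [-4.8359 -1.1437]
 [ 1.3833  1.3731]]
handle [[ 0.4036 -0.3032  0.117 ]]
[[252.819  308.3071]
 [238.2207 306.2288]
 [267.5735 310.4071]]
```

Run:
```python
from h import *
np.set_printoptions(precision=4,suppress=True)
def tri(a,b):
    s=least_squares(lambda x:np.r_[proj("side",x)[0]-a,proj("scene",x)[0]-b],[.45,-.3,.1]); return s.x,s.fun
print("lidknob",tri(sd(283,340),sc(588,54)))
print("hend top",tri(sd(122,347),sc(672,119)))
print("hend bot",tri(sd(150,440),sc(652,200)))
print("handle root",tri(sd(215,365),sc(612,105)))
print("knob top",tri(sd(178,238),sc(529,185)))
print("lid rim L/R", tri(sd(285,367),sc(585,73)))
```

```text
lidknob (array([ 0.4572, -0.3225,  0.1461]), array([-0.0926,  0.0736, -0.1461, -0.0879]))
hend top (array([ 0.3652, -0.2849,  0.1269]), array([-0.1682,  0.1134, -0.2459, -0.1239]))
hend bot (array([ 0.3759, -0.2921,  0.055 ]), array([ 0.1881, -0.1227,  0.2737,  0.1332]))
handle root (array([ 0.4195, -0.3021,  0.1175]), array([ 0.4241, -0.3116,  0.6418,  0.3553]))
knob top (array([ 0.4136, -0.1624,  0.1018]), array([-0.1085,  0.0842, -0.142 , -0.0835]))
lid rim L/R (array([ 0.4577, -0.3255,  0.1283]), array([ 0.2211, -0.173 ,  0.3482,  0.2062]))
```

The images put the pot's axis at (0.457,-0.324) and its handle at a world angle of about 157°. The hob is at (0.501,-0.072) with yaw -0.124. Next I'll move over the handle.

>>> play_rows --claw '[0.2,0.2,0.2,0.2,0.2,0.2,0.2,0.2,0.2,0.2]' --pt "0.9 -0.68 0" --pt "0.9 -0.68 0" --pt "0.9 -0.68 0" --pt "0.9 -0.68 0" --pt "0.9 -0.68 0" --pt "0.9 -0.68 0" --pt "0.9 -0.68 0" --pt "0.9 -0.68 0" --pt "0.9 -0.68 0" --pt "0.9 -0.68 0" --spin '[0,0,0,0,0,0,0,0,0,0]'

```text
time: 0.93
eef_pos: [0.3707, -0.3456, 0.2265]
eef_rot: [[0.936, 0.351, -0.0], [0.351, -0.936, 0.0], [-0.0, -0.0, -1.0]]
ft_force: [0.8, 0.7, 0.5]
finger_gap: 0.0551
grasp_force: 0.0
```

>>> play_rows --claw '[0.2,0.2,0.2,0.2,0.2,0.2,0.2,0.2,0.2,0.2]' --pt "0.9 -0.68 0" --pt "0.9 -0.68 0" --pt "0 0 0" --pt "0 0 0" --pt "0 0 0" --pt "0 0 0" --pt "0 0 0" --pt "0 0 0" --pt "0 0 0" --pt "0 0 0" --spin '[0,0,-1,-1,-1,-1,-1,-1,-1,-1]'

```text
time: 1.77
eef_pos: [0.4004, -0.2993, 0.2264]
eef_rot: [[0.538, 0.843, -0.001], [0.843, -0.538, 0.0], [-0.0, -0.001, -1.0]]
ft_force: [-0.7, 0.3, -0.6]
finger_gap: 0.055
grasp_force: 0.0
```

>>> play_rows --claw '[0.2,0.2,0.2,0.2,0.2,0.2,0.2,0.2,0.2,0.2]' --pt "0 0 0" --pt "0 0 0" --pt "0 0 0" --pt "0 0 0" --pt "0 0 0" --pt "0 0 0" --pt "0 0 0" --pt "0 0 0" --pt "0 0 0" --pt "0 0 0" --spin '[-1,-1,-1,-1,-1,-1,-1,-1,-1,-1]'

```text
time: 2.6
eef_pos: [0.4003, -0.2993, 0.2264]
eef_rot: [[-0.23, 0.973, -0.001], [0.973, 0.23, 0.0], [0.001, -0.001, -1.0]]
ft_force: [0.1, -1.3, -0.8]
finger_gap: 0.0549
grasp_force: 0.0
```

>>> play_rows --claw '[0.2,0.2,0.2,0.2,0.2,0.2,0.2,0.2,0.2,0.2]' --pt "0 0 0" --pt "0 0 0" --pt "0 0 0" --pt "0 0 0" --pt "0 0 0" --pt "0 0 0" --pt "0 0 0" --pt "0 0 0" --pt "0 0 0" --pt "0 0 0" --spin '[-1,-1,-1,-1,-1,-1,-1,-1,-1,-1]'

```text
time: 3.43
eef_pos: [0.4004, -0.2993, 0.2264]
eef_rot: [[-0.858, 0.513, -0.001], [0.513, 0.858, 0.0], [0.001, 0.0, -1.0]]
ft_force: [0.1, -0.4, -0.1]
finger_gap: 0.0548
grasp_force: 0.0
```

>>> play_rows --claw '[0.2,0.2,0.2,0.2]' --pt "0 0 0" --pt "0 0 0" --pt "0 0 0" --pt "0 0 0" --spin '[-1,-0.8,0,0]'

```text
time: 3.77
eef_pos: [0.4004, -0.2994, 0.2265]
eef_rot: [[-0.921, 0.39, -0.0], [0.39, 0.921, 0.0], [0.0, 0.0, -1.0]]
ft_force: [0.3, 0.4, -0.6]
finger_gap: 0.0553
grasp_force: 0.0
```

Exact tracking. Check with the wrist camera.

Run:
```python
from h import *
c=env.calibration("wrist")
im=env.grab_frame("wrist")[:,:,::-1].copy()
a=np.array([.457,-.3235]); d=np.array([-.922,.387])
P=[[*(a+d*r),z] for r,z in((0,.147),(.044,.126),(.102,.126))]
for u in proj("wrist",P): cv2.circle(im,tuple(int(x) for x in u),3,(0,0,255),1); print(u)
for p in [[.4143,-.1621,.101],[.5067,-.0276,.098]]: 
    u=proj("wrist",p)[0]; print(u); cv2.circle(im,tuple(int(x) for x in u),3,(255,0,0),1)
cv2.imwrite("pics/w1.png",im)
```

```text
[280.4092222 294.0160017]
[280.24075989 233.07024336]
[279.88289572 162.32702878]
[436.73582608 157.82179083]
[610.23118038 194.63288483]
```

View pics/w1.png

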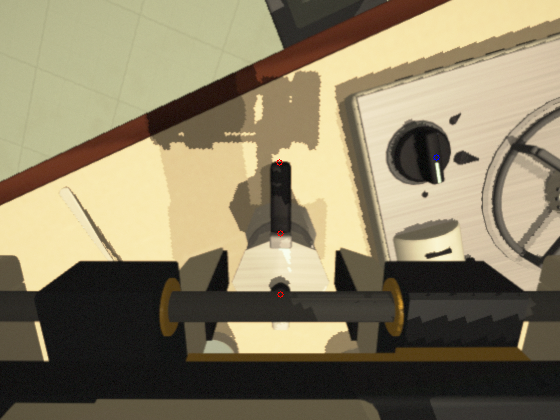

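The wrist view confirms the pot: the handle bar runs from (280,163) to (281,233) and the lid knob is at (280,290), all matching the prediction. Descend and grip.

>>> play_rows --claw '[0.2,0.2,0.2,0.2,0.2,0.2,0.2,0.2,0.2]' --pt "0 0 0.8" --pt "0 0 0.8" --pt "0 0 0.8" --pt "0 0 0.8" --pt "0 0 0.8" --pt "0 0 0.6" --pt "0 0 0.4" --pt "0 0 0.14" --pt "0 0 0" --spin '[0,0,0,0,0,0,0,0,0]' --squeeze 50

```text
time: 4.57
eef_pos: [0.4004, -0.2992, 0.0977]
eef_rot: [[-0.921, 0.389, -0.001], [0.389, 0.921, 0.001], [0.001, 0.0, -1.0]]
ft_force: [-0.6, -0.5, 0.8]
finger_gap: 0.0551
grasp_force: 0.0
```

>>> play_rows --claw '[-1,-1,-1,-1,-1,-1,-1,-1]' --pt "0 0 0" --pt "0 0 0" --pt "0 0 0" --pt "0 0 0" --pt "0 0 0" --pt "0 0 0" --pt "0 0 0" --pt "0 0 0" --spin '[0,0,0,0,0,0,0,0]' --squeeze 50

```text
time: 5.23
eef_pos: [0.4007, -0.2996, 0.0984]
eef_rot: [[-0.921, 0.388, 0.0], [0.388, 0.921, -0.0], [-0.0, -0.0, -1.0]]
ft_force: [-0.2, -0.1, 1.9]
finger_gap: 0.0168
grasp_force: 50.0
```

>>> play_rows --claw '[-1,-1,-1,-1,-1,-1,-1,-1,-1,-1]' --pt "0 0 -0.3" --pt "0 0 -0.5" --pt "0 0 -0.7" --pt "0 0 -0.8" --pt "0 0 -0.8" --pt "0 0 -0.8" --pt "0 0 -0.8" --pt "0 0 -0.6" --pt "0 0 -0.3" --pt "0 0 0" --spin '[0,0,0,0,0,0,0,0,0,0]'

```text
time: 6.07
eef_pos: [0.4011, -0.2995, 0.2397]
eef_rot: [[-0.922, 0.388, 0.002], [0.388, 0.922, -0.001], [-0.002, -0.001, -1.0]]
ft_force: [0.5, -0.4, -4.4]
finger_gap: 0.0169
grasp_force: 50.0
```

>>> play_rows --claw '[-1,-1,-1,-1,-1,-1,-1,-1,-1,-1]' --pt "0 0.2 0" --pt "0 0.4 0" --pt "0 0.6 0" --pt "0 0.8 0" --pt "0.1 0.9 0" --pt "0.1 0.9 0" --pt "0.1 0.9 0" --pt "0.1 0.9 0" --pt "0.1 0.9 0" --pt "0.1 0.9 0" --spin '[0,0,0,0,0,0,0,0,0,0]'

```text
time: 6.9
eef_pos: [0.4582, -0.1207, 0.2371]
eef_rot: [[-0.922, 0.387, -0.002], [0.387, 0.922, 0.001], [0.002, 0.0, -1.0]]
ft_force: [1.6, 0.1, -4.0]
finger_gap: 0.0165
grasp_force: 50.0
```

>>> play_rows --claw '[-1,-1,-1,-1,-1,-1,-1,-1,-1,-1]' --pt "0.1 0.9 0" --pt "0.1 0.9 0" --pt "0.1 0.9 0" --pt "0.1 0.9 0" --pt "0 0.9 0" --pt "0 0.8 0" --pt "0 0.6 0" --pt "0 0.5 0" --pt "0 0.16 0" --pt "0 0 0" --spin '[0,0,0,0,0,0,0,0,0.2,0.5]'

```text
time: 7.73
eef_pos: [0.5126, 0.034, 0.2372]
eef_rot: [[-0.899, 0.438, -0.002], [0.438, 0.899, 0.001], [0.002, 0.0, -1.0]]
ft_force: [-0.4, 0.3, -3.8]
finger_gap: 0.0164
grasp_force: 50.0
```

>>> play_rows --claw '[-1,-1,-1,-1,-1,-1,-1,-1,-1,-1]' --pt "0 0 0" --pt "0 0 0" --pt "0 0 0" --pt "0 0 0" --pt "0 0 0" --pt "0 0 0" --pt "0 0 0" --pt "0 0 0" --pt "0 0 0" --pt "0 0 0" --spin '[0.8,1,1,1,1,1,1,1,1,1]'

```text
time: 8.57
eef_pos: [0.5123, 0.0319, 0.2373]
eef_rot: [[-0.321, 0.947, -0.002], [0.947, 0.321, 0.0], [0.001, -0.002, -1.0]]
ft_force: [-0.1, -0.5, -2.7]
finger_gap: 0.0164
grasp_force: 50.0
```

>>> play_rows --claw '[-1,-1,-1,-1,-1,-1,-1,-1,-1,-1]' --pt "0 0 0" --pt "0 0 0" --pt "0 0 0" --pt "0 0 0" --pt "0 0 0" --pt "0 0 0" --pt "0 0 0" --pt "0 0 0" --pt "0 0 0" --pt "0 0 0" --spin '[1,1,1,1,0.8,0.6,0.3,0,0,0]'

```text
time: 9.4
eef_pos: [0.513, 0.0319, 0.238]
eef_rot: [[0.123, 0.992, -0.0], [0.992, -0.123, -0.0], [-0.0, -0.0, -1.0]]
ft_force: [0.3, -0.6, -4.9]
finger_gap: 0.0166
grasp_force: 50.0
```

Run:
```python
from h import *
s=env.get_state(); print(s["eef_pos"],s["eef_rot"][:,0],s["q"],s["ft_force"])
a=env.grab_frame("side")[130:290,170:330]; b=env.grab_frame("scene")[120:280,220:380]
im=np.hstack([a,b])[:,:,::-1]
cv2.imwrite("pics/m1.png",cv2.resize(im,None,fx=2.5,fy=2.5,interpolation=cv2.INTER_CUBIC))
```

```text
[0.5129937  0.03188823 0.23801159] [ 1.22656564e-01  9.92449173e-01 -8.28810963e-05] [ 0.18470337  0.28350499 -0.43931971  1.79550429  0.1343943   1.09230133
 -0.42431973] [ 0.29433943 -0.56390131 -4.93131112]
```

View pics/m1.png

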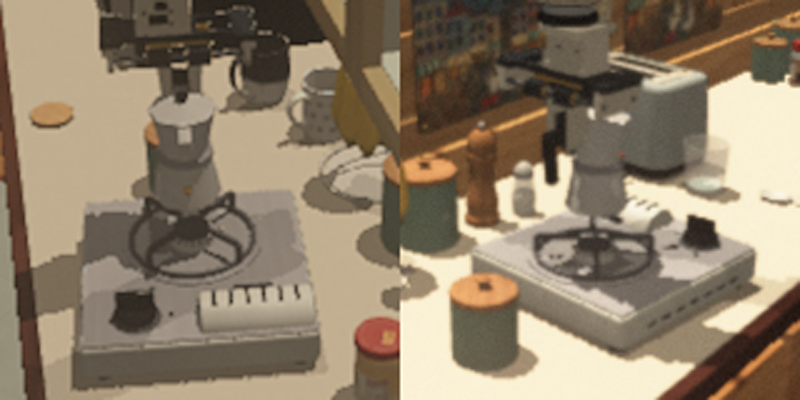

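The pot hangs upright over the burner with its handle to the left; in the left half of the picture it sits at (185,150) above the ring at (190,235). Now lower it.

>>> play_rows --claw '[-1,-1,-1,-1,-1,-1,-1,-1,-1,-1]' --pt "0.05 0.06 0.3" --pt "0 0 0.3" --pt "0 0 0.3" --pt "0 0 0.2" --pt "0 0 0.2" --pt "0 0 0.12" --pt "0 0 0.1" --pt "0 0 0.06" --pt "0 0 0.04" --pt "0 0 0" --spin '[0,0,0,0,0,0,0,0,0,0]'

```text
time: 10.33
eef_pos: [0.5148, 0.033, 0.1977]
eef_rot: [[0.124, 0.992, 0.0], [0.992, -0.124, -0.0], [-0.0, 0.0, -1.0]]
ft_force: [0.2, 0.4, -3.5]
finger_gap: 0.0164
grasp_force: 50.0
```

>>> play_rows --claw '[-1,-1,-1,-1]' --pt "0 0 0.04" --pt "0 0 0.03" --pt "0 0 0" --pt "0 0 0" --spin '[0,0,0,0]'

```text
time: 10.67
eef_pos: [0.5152, 0.0334, 0.1965]
eef_rot: [[0.123, 0.992, 0.001], [0.992, -0.123, 0.0], [0.001, 0.001, -1.0]]
ft_force: [0.2, 2.7, 0.9]
finger_gap: 0.0164
grasp_force: 50.0
```

>>> play_rows --claw '[-0.4,-0.2,0,0,0,0,0,0,0,0]' --pt "0 0 0" --pt "0 0 0" --pt "0 0 0" --pt "0 0 0" --pt "0 0 0" --pt "0 0 -0.3" --pt "0 0 -0.6" --pt "0 0 -0.9" --pt "0 0 -0.9" --pt "0 0 -0.9" --spin '[0,0,0,0,0,0,0,0,0,0]'

```text
time: 11.5
eef_pos: [0.5146, 0.033, 0.2875]
eef_rot: [[0.124, 0.992, -0.0], [0.992, -0.124, 0.0], [0.0, -0.0, -1.0]]
ft_force: [0.6, -0.2, 1.1]
finger_gap: 0.046
grasp_force: 0.0
```

Run:
```python
from h import *
s=env.get_state(); print(s["eef_pos"],s["ft_force"])
a=env.grab_frame("side")[130:290,170:330]; b=env.grab_frame("scene")[120:280,220:380]
im=np.hstack([a,b])[:,:,::-1]
cv2.imwrite("pics/m2.png",cv2.resize(im,None,fx=2.5,fy=2.5,interpolation=cv2.INTER_CUBIC))
```

```text
[0.51461139 0.03296185 0.28750086] [ 0.55526168 -0.24812723  1.14980543]
```

View pics/m2.png

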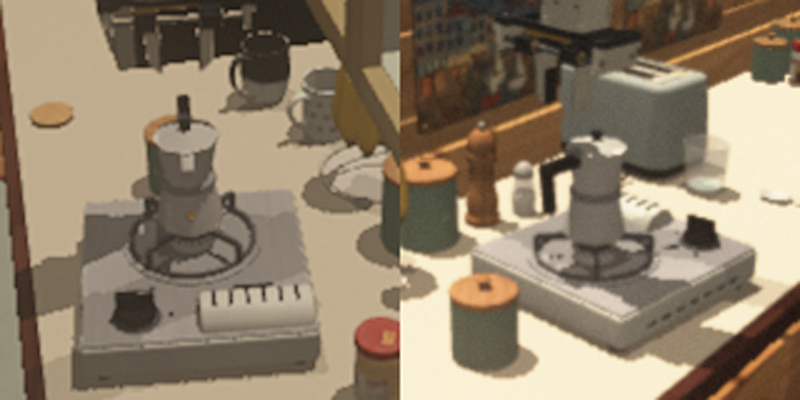

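The pot stands upright on the support, handle left. Next I'll go over the knob, checking the pot position numerically at the same time.

>>> play_rows --claw '[0,0,0,0,0,0,0,0,0,0]' --pt "-0.82 -0.3 0" --pt "-0.82 -0.3 0" --pt "-0.82 -0.3 0" --pt "-0.82 -0.3 0" --pt "-0.82 -0.3 0" --pt "-0.82 -0.3 0" --pt "-0.82 -0.3 0" --pt "-0.82 -0.3 0" --pt "-0.82 -0.3 0" --pt "-0.82 -0.3 0" --spin '[0,0,0,0,0,0,0,0,0,0]'

```text
time: 12.43
eef_pos: [0.4141, -0.162, 0.2858]
eef_rot: [[0.124, 0.992, -0.0], [0.992, -0.124, 0.0], [-0.0, -0.0, -1.0]]
ft_force: [0.0, -0.3, 0.0]
finger_gap: 0.0463
grasp_force: 0.0
```

>>> play_rows --claw '[0,0,0,0,0,0,0,0,0,0]' --pt "0 0 0" --pt "0 0 0" --pt "0 0 0" --pt "0 0 0" --pt "0 0 0" --pt "0 0 0" --pt "0 0 0" --pt "0 0 0" --pt "0 0 0" --pt "0 0 0" --spin '[1,1,1,1,1,1,1,1,1,1]'

```text
time: 13.27
eef_pos: [0.4147, -0.1611, 0.2858]
eef_rot: [[0.8, 0.599, -0.0], [0.599, -0.8, 0.0], [-0.0, -0.0, -1.0]]
ft_force: [-0.2, -0.1, -0.2]
finger_gap: 0.0461
grasp_force: 0.0
```

>>> play_rows --claw '[0,0,0,0,0,0,0,0,0,0]' --pt "0 0 0" --pt "0 0 0" --pt "0 0 0" --pt "0 0 0" --pt "0 0 0" --pt "0 0 0" --pt "0 0 0" --pt "0 0 0" --pt "0 0 0" --pt "0 0 0" --spin '[1,1,1,1,1,1,1,1,1,0.64]'

```text
time: 14.1
eef_pos: [0.4147, -0.1611, 0.2858]
eef_rot: [[0.992, -0.129, -0.0], [-0.129, -0.992, 0.0], [-0.0, -0.0, -1.0]]
ft_force: [-0.4, 0.1, 0.2]
finger_gap: 0.0462
grasp_force: 0.0
```

Run:
```python
from h import *
np.set_printoptions(precision=4,suppress=True)
s=env.get_state(); print(s["eef_pos"],s["eef_rot"][:,0],s["q"])
B=np.array([.5067,-.0276])
print("expect in m2: side", (proj("side",[[*B,.245],[*B,.098]])-(170,130))*2.5,"scene",(proj("scene",[[*B,.245],[*B,.098]])-(220,120))*2.5+(400,0))
im=env.grab_frame("wrist")[:,:,::-1].copy()
L=[(-.075,-.1,.101),(-.052,-.1,.101),(-.098,-.1,.101),(-.049,-.1,.0785),(-.101,-.1,.0785),(-.075,-.074,.0785),(-.075,-.126,.0785)]
for u in proj("wrist",place([.5011,-.0722,-.1243],L)): print(u); cv2.circle(im,tuple(int(round(x)) for x in u),2,(0,0,255),-1)
cv2.imwrite("pics/w2.png",im)
```

```text
[ 0.4147 -0.1611  0.2858] [ 0.9917 -0.1285 -0.0005] [ 0.4222  0.1015 -0.1879  1.8807  0.0207  1.1617 -1.4726]
expect in m2: side [[184.3977 120.5402]
 [190.6067 216.8533]] scene [[595.5158 130.9619]
 [592.5937 232.1947]]
[282.4845 189.25  ]
[282.357  167.3793]
[282.6072 210.3223]
[282.2428 161.4005]
[282.5133 207.301 ]
[259.0093 184.9686]
[305.7547 184.6424]
```

View pics/w2.png

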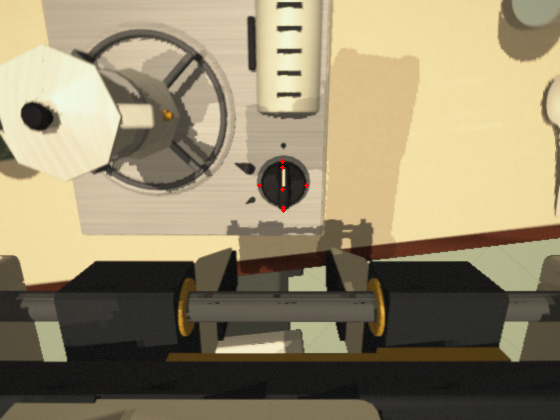

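The knob projection matches the picture: circle centre (283,184), white line pointing up to the dot at (283,145). Descend and grip the bar.

>>> play_rows --claw '[0,0,0,0,0,0,0,0,0,0]' --pt "0 0.04 0.9" --pt "0 0 0.9" --pt "0 0 0.9" --pt "0 0 0.9" --pt "0 0 0.9" --pt "0 0 0.9" --pt "0 0 0.9" --pt "0 0 0.8" --pt "0 0 0.5" --pt "0 0 0.3" --spin '[0,0,0,0,0,0,0,0,0,0]'

```text
time: 14.98
eef_pos: [0.4139, -0.1619, 0.0869]
eef_rot: [[0.992, -0.123, -0.002], [-0.123, -0.992, 0.001], [-0.002, -0.0, -1.0]]
ft_force: [-0.4, 0.8, 0.1]
finger_gap: 0.0462
grasp_force: 0.0
```

>>> play_rows --claw '[0,0,0]' --pt "0 0 0.2" --pt "0 0 0.07" --pt "0 0 0" --spin '[0,0,0]'

```text
time: 15.23
eef_pos: [0.4151, -0.1623, 0.0819]
eef_rot: [[0.992, -0.124, 0.0], [-0.124, -0.992, -0.0], [0.0, 0.0, -1.0]]
ft_force: [-0.8, -0.1, 0.8]
finger_gap: 0.0458
grasp_force: 0.0
```

>>> play_rows --claw '[-1,-1,-1,-1,-1,-1,-1]' --pt "0 0 0" --pt "0 0 0" --pt "0 0 0" --pt "0 0 0" --pt "0 0 0" --pt "0 0 0" --pt "0 0 0" --spin '[0,0,0,0,0,0,0]' --squeeze 40

```text
time: 15.82
eef_pos: [0.4149, -0.1631, 0.082]
eef_rot: [[0.992, -0.125, 0.0], [-0.125, -0.992, -0.001], [0.001, 0.001, -1.0]]
ft_force: [-1.6, -4.6, 3.9]
finger_gap: 0.0117
grasp_force: 40.0
```

>>> play_rows --claw '[-1,-1,-1,-1,-1,-1,-1]' --pt "0 0 0.08" --pt "0 0 0.08" --pt "0 0 0.08" --pt "0 0 0.04" --pt "0 0 0.03" --pt "0 0 0" --pt "0 0 0" --spin '[0,0,0,0,0,0,0]'

```text
time: 16.4
eef_pos: [0.415, -0.1632, 0.0748]
eef_rot: [[0.992, -0.125, 0.001], [-0.125, -0.992, -0.001], [0.001, 0.001, -1.0]]
ft_force: [-4.7, -5.3, 16.3]
finger_gap: 0.0116
grasp_force: 40.0
```

>>> play_rows --claw '[-1,-1,-1,-1,-1]' --pt "0 0 0.02" --pt "0 0 0" --pt "0 0 0" --pt "0 0 0" --pt "0 0 0" --spin '[0,-0.5,-0.8,-0.8,0]'

```text
time: 16.82
eef_pos: [0.415, -0.1631, 0.0747]
eef_rot: [[0.999, 0.047, 0.001], [0.047, -0.999, -0.002], [0.001, 0.002, -1.0]]
ft_force: [-6.7, -4.0, 24.8]
finger_gap: 0.0114
grasp_force: 40.0
```

Run:
```python
from h import *
s=env.get_state(); print(s["eef_pos"],s["eef_rot"][:,0],s["ft_force"],s["ft_torque"],s["finger_gap"])
```

```text
[ 0.41504589 -0.16314755  0.07474982] [9.98908371e-01 4.67060455e-02 7.82182748e-04] [-6.73095279 -3.97601999 24.79139973] [-0.62704504  1.55474678  0.055914  ] 0.011444167307682194
```

At the bottom stop and turning freely; carry on to 1.2 rad, then hold.

>>> play_rows --claw '[-1,-1,-1,-1,-1,-1,-1,-1,-1,-1]' --pt "0 0 0" --pt "0 0 0" --pt "0 0 0" --pt "0 0 0" --pt "0 0 0" --pt "0 0 0" --pt "0 0 0" --pt "0 0 0" --pt "0 0 0" --pt "0 0 0" --spin '[-0.8,-0.8,-0.8,-0.8,-0.8,-0.8,-0.8,-0.8,-0.8,-0.8]'

```text
time: 17.65
eef_pos: [0.415, -0.163, 0.0748]
eef_rot: [[0.774, 0.633, 0.001], [0.633, -0.774, -0.002], [-0.001, 0.002, -1.0]]
ft_force: [-7.0, -2.5, 24.5]
finger_gap: 0.0116
grasp_force: 40.0
```

>>> play_rows --claw '[-1,-1,-1,-1,-1,-1,-1,-1,-1,-1]' --pt "0 0 0" --pt "0 0 0" --pt "0 0 0" --pt "0 0 0" --pt "0 0 0" --pt "0 0 0" --pt "0 0 0" --pt "0 0 0" --pt "0 0 0" --pt "0 0 0" --spin '[-0.8,-0.8,-0.8,0,0,0,0,0,0,0]'

```text
time: 18.48
eef_pos: [0.415, -0.163, 0.0748]
eef_rot: [[0.641, 0.767, 0.0], [0.767, -0.641, -0.002], [-0.001, 0.001, -1.0]]
ft_force: [-7.3, -2.0, 24.8]
finger_gap: 0.0117
grasp_force: 40.0
```

>>> play_rows --claw '[-1,-1,-1,-1,-1,-1,-1,-1,-1,-1]' --pt "0 0 0" --pt "0 0 0" --pt "0 0 0" --pt "0 0 0" --pt "0 0 0" --pt "0 0 0" --pt "0 0 0" --pt "0 0 0" --pt "0 0 0" --pt "0 0 0" --spin '[0,0,0,0,0,0,0,0,0,0]'

```text
time: 19.32
eef_pos: [0.4149, -0.163, 0.0747]
eef_rot: [[0.641, 0.767, 0.0], [0.767, -0.641, -0.002], [-0.001, 0.001, -1.0]]
ft_force: [-7.7, -2.6, 25.7]
finger_gap: 0.0112
grasp_force: 40.0
```

>>> play_rows --claw '[-1,-1,-1,-1,-1,-1,-1,-1,-1,-1]' --pt "0 0 0" --pt "0 0 0" --pt "0 0 0" --pt "0 0 0" --pt "0 0 0" --pt "0 0 0" --pt "0 0 0" --pt "0 0 0" --pt "0 0 0" --pt "0 0 0" --spin '[0,0,0,0,0,0,0,0,0,0]'

```text
time: 20.15
eef_pos: [0.4149, -0.163, 0.0747]
eef_rot: [[0.641, 0.767, 0.0], [0.767, -0.641, -0.002], [-0.001, 0.001, -1.0]]
ft_force: [-6.4, -3.4, 26.6]
finger_gap: 0.0117
grasp_force: 40.0
```

The knob is at about 1.0 rad, since each row turned it less than I planned. I'll turn another 0.2 rad and hold it two seconds there.

>>> play_rows --claw '[-1,-1,-1,-1,-1,-1,-1,-1,-1,-1]' --pt "0 0 0" --pt "0 0 0" --pt "0 0 0" --pt "0 0 0" --pt "0 0 0" --pt "0 0 0" --pt "0 0 0" --pt "0 0 0" --pt "0 0 0" --pt "0 0 0" --spin '[-0.8,-0.8,-0.8,-0.1,0,0,0,0,0,0]'

```text
time: 20.98
eef_pos: [0.4149, -0.163, 0.0747]
eef_rot: [[0.476, 0.88, 0.0], [0.88, -0.476, -0.002], [-0.002, 0.001, -1.0]]
ft_force: [-7.4, -3.2, 26.1]
finger_gap: 0.0116
grasp_force: 40.0
```

>>> play_rows --claw '[-1,-1,-1,-1,-1,-1,-1,-1,-1,-1]' --pt "0 0 0" --pt "0 0 0" --pt "0 0 0" --pt "0 0 0" --pt "0 0 0" --pt "0 0 0" --pt "0 0 0" --pt "0 0 0" --pt "0 0 0" --pt "0 0 0" --spin '[0,0,0,0,0,0,0,0,0,0]'

```text
time: 21.82
eef_pos: [0.4149, -0.163, 0.0747]
eef_rot: [[0.476, 0.88, 0.0], [0.88, -0.476, -0.002], [-0.002, 0.001, -1.0]]
ft_force: [-7.6, -1.8, 26.6]
finger_gap: 0.0113
grasp_force: 40.0
```

>>> play_rows --claw '[-1,-1,-1,-1,-1,-1,-1,-1,-1,-1]' --pt "0 0 0" --pt "0 0 0" --pt "0 0 0" --pt "0 0 0" --pt "0 0 0" --pt "0 0 0" --pt "0 0 0" --pt "0 0 0" --pt "0 0 0" --pt "0 0 0" --spin '[0,0,0,0,0,0,0,0,0,0]'

```text
time: 22.65
eef_pos: [0.4149, -0.163, 0.0747]
eef_rot: [[0.476, 0.88, 0.0], [0.88, -0.476, -0.002], [-0.002, 0.001, -1.0]]
ft_force: [-7.3, -2.0, 25.0]
finger_gap: 0.0118
grasp_force: 40.0
```

>>> play_rows --claw '[-1,-1,-1,-1,-1,-1,-1,-1,-1,-1]' --pt "0 0 -0.07" --pt "0 0 -0.07" --pt "0 0 -0.07" --pt "0 0 -0.07" --pt "0 0 -0.04" --pt "0 0 0" --pt "0 0 0" --pt "0 0 0" --pt "0 0 0" --pt "0 0 0" --spin '[0,0,0,0,0,0,0,0,0,0]'

```text
time: 23.48
eef_pos: [0.4148, -0.163, 0.0816]
eef_rot: [[0.476, 0.88, -0.0], [0.88, -0.476, -0.001], [-0.001, 0.0, -1.0]]
ft_force: [-1.2, -5.2, 4.5]
finger_gap: 0.0117
grasp_force: 40.0
```

Now let go and lift clear.

>>> play_rows --claw '[-0.6,-0.4,-0.3,-0.3,-0.3,-0.3,-0.3,-0.3,-0.3,-0.3]' --pt "0 0 0" --pt "0 0 0" --pt "0 0 0" --pt "0 0 0" --pt "0 0 -0.2" --pt "0 0 -0.4" --pt "0 0 -0.7" --pt "0 0 -0.8" --pt "0 0 -0.8" --pt "0 0 -0.8" --spin '[0,0,0,0,0,0,0,0,0,0]'

```text
time: 24.32
eef_pos: [0.4149, -0.1618, 0.1758]
eef_rot: [[0.475, 0.88, 0.001], [0.88, -0.475, 0.0], [0.0, 0.0, -1.0]]
ft_force: [0.2, 0.0, 0.1]
finger_gap: 0.0322
grasp_force: 0.0
```

>>> play_rows --claw '[-0.3,-0.3,-0.3,-0.3,-0.3,-0.3,-0.3,-0.3]' --pt "0 0 -0.8" --pt "0 0 -0.8" --pt "0 0 -0.8" --pt "0 0 -0.8" --pt "0 0 -0.6" --pt "0 0 -0.3" --pt "0 0 0" --pt "0 0 0" --spin '[0,0,0,0,0,0,0,0]'

```text
time: 24.98
eef_pos: [0.4147, -0.1621, 0.2765]
eef_rot: [[0.475, 0.88, 0.0], [0.88, -0.475, -0.0], [-0.0, 0.0, -1.0]]
ft_force: [0.7, 0.2, -0.2]
finger_gap: 0.0321
grasp_force: 0.0
```

Run:
```python
from h import *
im=env.grab_frame("wrist")[:,:,::-1].copy()
b=env.grab_frame("side")[130:290,170:330][:,:,::-1]
cv2.imwrite("pics/w3.png",np.hstack([cv2.resize(im,(480,360)),cv2.resize(b,(310,360))]))
```

```text
(no output)
```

View pics/w3.png

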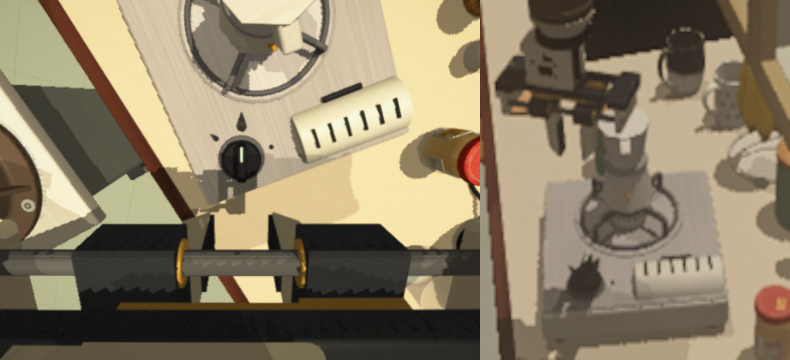

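The knob's white line at (241,153) points to the tall-flame sign at (241,121). The pot stands on the support and the arm is clear. Handing in.

```bash
python3 -c "
from plant import env
print(env.finish_job())"
```

```text
the job is handed in; nothing more can be done
None
```

The job is handed in, with no verdict returned: the pot stands on the burner with its handle to the left, and the knob was held pressed at the tall flame for over two seconds, then released and left there; nothing was knocked over.

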